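# Tip the upended finds tray down and push it into its place in the row

### The job

An empty blue finds tray has been left standing on its short end in front of the low plywood riser, its open side to the robot's left. Push it over with the fingertips so that it drops onto its base with the open side up, then push it along the bench into its place in the row: its whole long side flat against the front of the riser and its right-hand end up against the end of the right-hand tray of sherds. Only push it, never lift it off the bench, and leave everything else where it stands.

Things in the scene. Friction and masses are not known exactly. Their poses are not given: they have to be found in the camera images.
- tray: empty blue plastic finds tray, an open box 200 mm long, 130 mm wide, 60 mm deep, walls 4 mm, 0.15 to 0.31 kg, standing on a short end. Origin: centre of that end, on the bench. Its axes: z along its length (up at the start), y out of its open side, x across its width, at the start roughly towards the riser. The base panel is its -y face.
- tray_center (a point): centre of the tray, 100 mm up at the start, 30 mm up when it lies on its base; same axes. Pushed near the top on its open side, towards -y, the tray pivots on the lower edge of the base panel and drops onto its base by itself once leant over some 17 degrees. Lying on its base, open side up, its y axis points up.
- tray_rim (a point): middle of the rim of the tray's upper short wall, on the open side: 30 mm along the tray's y axis and 100 mm along its z axis from its centre. 200 mm above the bench at the start. Same axes as the tray.
- tray_foot_corner (a point): bottom corner of the tray at the end it stands on, on the long side that faces the riser: 65 mm along +x, 30 mm along -y and 100 mm along -z from the tray's centre. On the bench at the start, at one end of the edge on which the tray pivots as it is tipped; it stays on the bench.
- tray_top_corner (a point): bottom corner of the tray at its other end, on the same long side: 65 mm along +x, 30 mm along -y and 100 mm along +z from the tray's centre. 200 mm up at the start, on the bench once the tray lies on its base.
- riser_front (a point): middle of the foot of the front face of the fixed plywood riser along the back of the bench, 1050 mm long, 160 mm deep, 55 mm high. x points into the riser, square to its front face; y runs along the face (to the left seen from the robot); the face is the plane x = 0. Broken pottery stands on it.
- full_tray_left: blue tray full of sherds, same size as the empty one (200 x 130 x 60 mm, 1.6 kg), lying with its long side along the riser's front, to the left of the free gap in the row. Origin at the centre of its underside, long side along its y axis.
- full_tray_right: the other blue tray full of sherds (200 x 130 x 60 mm, 1.6 kg), along the riser's front to the right of the gap. The gap is 430 to 580 mm long. Origin at the centre of its underside, long side along its y axis, which points left; its end towards the gap lies 100 mm along +y.
- glue_bottle: upright white plastic glue bottle, 42 mm in diameter, 115 mm tall; origin at the centre of its underside. To be left alone.
- pigment_jar: upright glass jar with a metal cap, 60 mm in diameter, 65 mm tall; origin at the centre of its underside. To be left alone.
- tape_roll: roll of masking tape lying flat, 96 mm across, 24 mm high; origin at the centre of its underside. To be left alone.
- brush: flat brush lying on the bench, wooden handle, 200 mm long along its x axis; origin under its middle. To be left alone.
- loose_sherd: curved piece of blue and white pottery standing on edge, about 75 x 30 mm and 70 mm high; origin on the bench under it. To be left alone.

How it is judged (in metres and radians):
On the way, in this order (a step that is already met when the one before it is completed fails the run):
1. the empty tray has been tipped onto its base and lies still, open side up (angle between tray_center's own y axis and vertical below 0.08 rad and height (world z) of tray_center below 0.04 m and linear speed of tray below 0.02 m/s), for 0.2 s.
2. it has been pushed into its place: long side flat against the riser, right-hand end against the right-hand full tray (x of each of tray_foot_corner, tray_top_corner in the frame of riser_front above -0.008 m and y of tray_top_corner in the frame of full_tray_right below 0.11 m), for 0.2 s.
At the end, for the whole second after the job is handed in: The tray lies at rest on its base, open side up (within 5 degrees), both ends of its long side within 8 mm of the riser's front face, and its right-hand end within 10 mm of the end of the right-hand full tray (all of step 2 and angle between tray_center's own y axis and vertical below 0.08 rad and height (world z) of tray_center below 0.04 m and linear speed of tray below 0.01 m/s and y of tray_top_corner in the frame of full_tray_right above 0.09 m); the robot touches nothing.
It fails at once if the tray was lifted off the bench instead of being tipped and pushed (height (world z) of tray_center above 0.13 m or height (world z) of tray_foot_corner above 0.03 m).
It fails at once if a full tray or another bystander was shifted by more than 20 mm or knocked over (distance of any of full_tray_left, full_tray_right, glue_bottle, pigment_jar, tape_roll, brush, loose_sherd from where it was at the start of the episode above 0.02 m or angle between any of glue_bottle, pigment_jar's own z axis and vertical above 0.5 rad or angle between loose_sherd's own z axis and vertical above 0.7 rad).
It also fails if it takes over 64 s, if anything falls off the work surface, if the arm or the gripper's body presses on something with over 40 N, if the wrist force passes 120 N, or if a joint passes its speed limit or range.

### The arm

A 6-joint arm with a two-finger parallel gripper is mounted at the origin on the work surface. World frame = base frame: x ahead of the robot, y to its left, z up, the work surface at z = 0. Lengths are in mm, angles in rad, forces in N, time in s.
With the tool pointing down it reaches from about 350 to 875 mm from the base axis. Payload 4.2 kg.
Tool frame: the origin (TCP) lies midway between the tips of the shut fingers; the grasp point (between the pads) lies 19 mm behind it (pinch_z is the distance from the TCP to the grasp point, in mm); z points along the fingers, y is the line along which they close (so a half turn about z gives the same grasp; the last joint's range is limited). The gripper opens to 85 mm and grips with 20 to 120 N. Pads are 22 mm wide; open, the fingers measure 114 mm over their backs; the gripper's body (76 mm by 85 mm) begins 54 mm behind the grasp point. The pads swing forward as they close: fully open they stand 13 mm farther back than shut.
Start: joints at [1.406, 0.385, 0.008, 0, -1.194, -0.259], TCP at [256.984, 569.701, 231.312] pointing down, gripper open.
Joint ranges: [-3.14, 3.14], [-1.21, 2.06], [-1.07, 1.41], [-3.16, 2.05], [-2.99, -0.16], [-3.1, 3.1]. Speed limits (rad/s): [2.79, 2.79, 3.14, 3.14, 3.14, 3.14].

### API

Orientations are given as a unit quaternion [x, y, z, w].
In Python, from workcell import * gives the robot as it stands.
- The arm moves only by the tool apply_moves, never from a script. Its argument "commands" is one flat list of numbers, 5 for each row, row after row: the closure, from 0 (fully open) to 1 (shut), then the shift along the tool's x, y, z in m, then the turn about the tool's z in units of 5 degrees (1.0 is 5 degrees). A call has 1 to 10 rows; each row shifts and turns the commanded pose from where the row before left it, along the tool's axes as they then stand; what a row does not reach is not made up. A row lasts 1/12 s, in which the tool goes at most 41.7 mm and 7.16 degrees, less where a joint would pass 70% of its speed; a pose out of reach is approached as far as the arm can. A call is refused whole if a number of a shift passes 0.0417 or a number of a turn 1, either way. A call with a gripper value outside its range is refused whole. The fingers move at their own pace and stop on an object; the grip force is fixed at half the most. Time passes only in rows, so rows that do not move let the fingers close. It gives the time, the measured TCP pose, the force, the opening and the grip force at its end, in the units of the state.
- get_obs(): the state, without advancing time (a new reading comes with each control period).
- grab_frame(name): name is "scene" or "top" or "wrist"; returns the picture (400x640x3 uint8, red, green, blue); there is no depth.
- camera_model(name): a dict with "fx", "fy", "cx", "cy" (pixels), "T" (4x4, takes a point from camera to world coordinates). Camera axes: x right, y up, looking along -z (the intrinsics and any distortion apply to the point x, -y, -z); pixel columns grow to the right and rows downward; lengths in mm; the calibration is good to about 2 mm. A picture is of the moment at which its call begins: read the wrist's pose just before it. camera_model takes no time and is no camera call; for the wrist camera it gives the pose at the moment of the call.
- close_job(): hands the job in; it is judged then, once.
Trained networks look in the newest picture that a camera, given by its name, has taken for a name from the list of things; names that differ only in an ending like _2 or _b are one class to them, and where a whole thing is asked for, a point or a joint stands for the part that bears it (a point fixed in the world has none). Each returns a list of dicts, best first, with "confidence" (0 to 1); they miss things now and then, are a little off and sometimes report something else, mostly with a low value. They report only what shows in the picture. A call takes as long as a camera call.
- look_for(camera, query): "extent" ([left, top, right, bottom] in pixels, round what is visible of it).
The state is a dict: "time_s": time; "joint_pos": joint angles; "dq": joint speeds; "effort": joint torques, N m; "position": TCP position; "tcp_rot": TCP orientation; "force": force on the tool from outside, world axes, zero at the start; "torque": the same for the moment, N m; "gripper_width": finger opening in mm; "finger_force": force on a finger pad.
Only numpy, scipy, OpenCV 4.12 (cv2) and the standard library are available. Lean on these libraries where they do the work, as an engineer would, in place of code of your own. Each camera call takes 0.05 s, during which the arm holds its last target. There are 200 camera calls.

## Working session

There is one attempt and no reset: what is moved stays moved. The work goes in short steps, Python scripts to look and compute and a tool call to move; the robot and the scene stay as the last step left them, time stands still between calls to the robot, and variables do not carry over. Pictures are saved under pics/ and viewed, at most 10 in all, crops included, and the job is handed in when it is done.

Besides the shell and the picture viewer there is one more tool, called after "Call:" as name(argument=value, ...) on one line, values as JSON. apply_moves: Moves the arm, as the interface text tells. Its arguments: {"type":"object","properties":{"commands":{"type":"array"}},"required":["commands"]}

```bash
mkdir -p pics; cat > h.py <<'E'
from workcell import *
import numpy as np, cv2
from scipy.spatial.transform import Rotation as R
def ray(name,u,v):
    m=camera_model(name);T=np.array(m["T"])
    d=T[:3,:3]@np.array([(u-m["cx"])/m["fx"],-(v-m["cy"])/m["fy"],-1]);return T[:3,3],d
def pt(name,u,v,z=0):
    o,d=ray(name,u,v);return np.round(o+d*(z-o[2])/d[2],1)
def proj(name,p):
    m=camera_model(name);T=np.array(m["T"]);q=T[:3,:3].T@(np.array(p,float)-T[:3,3])
    return np.round([m["cx"]+m["fx"]*q[0]/-q[2],m["cy"]+m["fy"]*-q[1]/-q[2]],1)
def snap(name,f):
    im=grab_frame(name);cv2.imwrite("pics/"+f,np.ascontiguousarray(im[:,:,::-1]));return im
E
python3 - <<'E'
from h import *
o=get_obs();print(o["time_s"],o["position"],R.from_quat(o["tcp_rot"]).as_matrix().round(3))
snap("scene","s0.png");snap("top","t0.png")
for c in("scene","top"):
    m=camera_model(c);print(c,m["fx"],m["cx"],m["cy"],np.round(m["T"],3).tolist(),[k for k in m])
E
```

```text
0.0 [256.74130602 569.19636984 230.22839162] [[ 0.911 -0.411 -0.001]
 [-0.411 -0.911 -0.002]
 [ 0.     0.002 -1.   ]]
scene 462.5888517393234 318.29494088330864 204.63281294855037 [[0.776, -0.486, 0.402, 1064.859], [0.63, 0.608, -0.482, -580.249], [-0.01, 0.628, 0.778, 1116.056], [0.0, 0.0, 0.0, 1.0]] ['fx', 'fy', 'cx', 'cy', 'T']
top 371.5558720445481 318.72232613541786 195.69510683136468 [[0.028, 0.98, -0.197, 317.612], [-0.999, 0.024, -0.021, -3.221], [-0.016, 0.197, 0.98, 1290.138], [0.0, 0.0, 0.0, 1.0]] ['fx', 'fy', 'cx', 'cy', 'T']
```

View pics/t0.png

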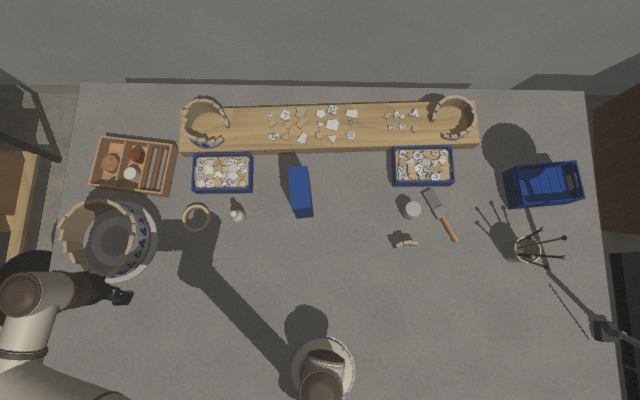

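View pics/s0.png

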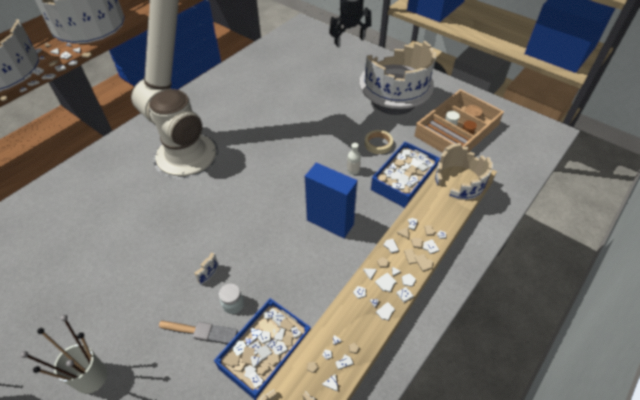

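The top picture shows the empty tray upright at about (300,192), the left full tray at (222,173), the right full tray at (423,166), and the riser front along row ~152. In the scene picture the tray's base panel faces right (-y). Next I'll measure these edges.

```bash
python3 - <<'E'
from h import *
im=cv2.imread("pics/t0.png")
c=cv2.resize(im[130:255,170:470],None,fx=2.66,fy=2.66,interpolation=cv2.INTER_CUBIC);cv2.imwrite("pics/t0c.png",c)
h=cv2.cvtColor(im,cv2.COLOR_BGR2HSV)
m=((h[...,0]>105)&(h[...,0]<130)&(h[...,1]>140)&(h[...,2]>40)).astype(np.uint8)
for n,(x0,x1,y0,y1),z in(("L",(185,260,140,200),60),("T",(280,320,155,225),200),("R",(385,460,140,195),60)):
    s=np.zeros_like(m);s[y0:y1,x0:x1]=m[y0:y1,x0:x1]
    cs,_=cv2.findContours(s,0,2);k=max(cs,key=cv2.contourArea);hl=cv2.convexHull(k)
    ap=cv2.approxPolyDP(hl,3,True)[:,0]
    r=cv2.boxPoints(cv2.minAreaRect(k))
    print(n,ap.tolist());print([pt("top",u,v,z)[:2].tolist() for u,v in r])
    print([pt("top",u,v,z)[:2].tolist() for u,v in ap])
for u,v in((183,155),(478,150)):print(pt("top",u,v,0))
E
```

```text
L [[194, 189]]
[[577.1, 448.4], [577.1, 448.4], [576.9, 455.2], [576.9, 455.2]]
[[577.1, 448.4]]
T [[303, 167], [307, 172], [310, 206], [293, 208], [289, 169]]
[[619.0, 114.6], [626.1, 58.5], [502.8, 42.3], [495.8, 97.2]]
[[624.0, 70.1], [608.6, 57.4], [504.3, 44.9], [497.0, 95.3], [616.7, 112.5]]
R [[453, 181]]
[[626.0, -423.5], [629.6, -427.1], [626.2, -430.3], [622.6, -426.8]]
[[626.2, -430.3]]
[715.3 522.6   0. ]
[ 758.5 -545.7    0. ]
```

View pics/t0c.png

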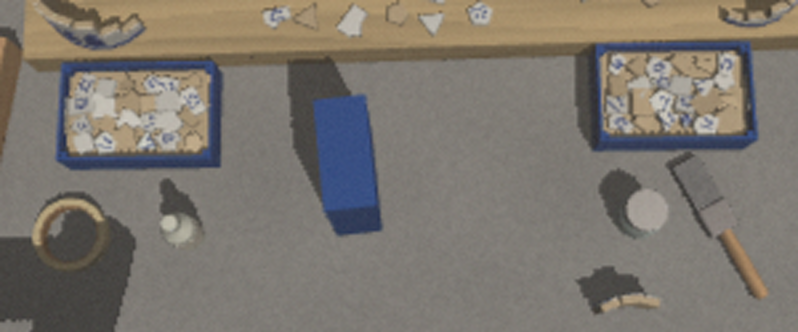

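The crop shows the tray's top face with corners at about (314,101), (366,95), (379,204) and (329,209). The right tray's left end is at x≈597 and the riser's lower front edge runs from (35,70) to (590,60). The jar (645,210) and the sherd (630,300) are to the right.

```bash
python3 - <<'E'
from h import *
def c(x,y,z): return pt("top",x/2.66+170,y/2.66+130,z)[:2].tolist()
print("T top",[c(*p,200) for p in((314,101),(366,95),(379,204),(329,209))])
print("T foot",[c(*p,0) for p in((336,234),(381,230))])
print("R top",[c(*p,60) for p in((597,43),(749,41),(757,138),(594,140))])
print("L top",[c(*p,60) for p in((62,63),(216,62),(219,157),(58,160))])
print("riser top",[c(*p,55) for p in((32,61),(220,58),(590,50),(780,45))]," foot",[c(*p,0) for p in((35,70),(240,66),(560,60))])
for n,p,z in(("bottle",(180,228),60),("bottletop",(168,225),115),("jar",(648,210),65),("jarL",(627,215),30),("brush",(686,155),5),("brushL",(672,165),0),("sherd",(630,300),70),("sherdL",(602,305),70),("tape",(70,233),24)):print(n,c(*p,z))
for cam in("top","scene"):
  grab_frame(cam)
  for n in("tray","full_tray_right","glue_bottle","pigment_jar","loose_sherd"):
    r=look_for(cam,n)[:1]
    print(cam,n,[(np.round(q["extent"]).tolist(),round(q["confidence"],2)) for q in r])
E
```

```text
T top [[619.9, 115.5], [628.4, 56.2], [502.4, 37.4], [495.3, 93.2]]
T foot [[494.8, 100.3], [501.6, 41.2]]
R top [[745.4, -234.2], [752.5, -430.8], [623.2, -435.5], [615.6, -228.8]]
L top [[702.4, 462.6], [708.4, 260.9], [581.9, 249.0], [572.9, 455.5]]
riser top [[705.8, 504.4], [715.5, 257.1], [737.3, -226.0], [749.7, -472.5]]  foot [[710.4, 521.5], [722.5, 240.6], [740.9, -195.1]]
bottle [489.2, 292.6]
bottletop [484.8, 294.1]
jar [526.1, -294.2]
jarL [524.8, -275.5]
brush [611.5, -360.2]
brushL [598.5, -342.7]
sherd [413.1, -268.5]
sherdL [406.1, -234.3]
tape [484.0, 444.0]
top tray [([291.0, 167.0, 310.0, 215.0], 0.57)]
top full_tray_right [([391.0, 147.0, 456.0, 189.0], 0.63)]
top glue_bottle [([228.0, 207.0, 247.0, 224.0], 0.44)]
top pigment_jar [([400.0, 199.0, 425.0, 218.0], 0.6)]
top loose_sherd [([393.0, 240.0, 418.0, 248.0], 0.52)]
scene tray [([302.0, 165.0, 358.0, 241.0], 0.58)]
scene full_tray_right [([212.0, 298.0, 311.0, 400.0], 0.79)]
scene glue_bottle [([349.0, 141.0, 361.0, 175.0], 0.85)]
scene pigment_jar [([221.0, 283.0, 244.0, 313.0], 0.9)]
scene loose_sherd [([193.0, 254.0, 219.0, 283.0], 0.94)]
```

Call:
apply_moves(commands=[1, 0, 0, 0, -0.9, 1, 0, 0, 0, -0.9, 1, 0, 0, 0, -0.9, 1, 0, 0, 0, -0.9, 1, 0, 0, 0, -0.9, 1, 0, 0, 0, -0.9, 1, 0.02, 0.03, 0, 0, 1, 0.02, 0.03, 0, 0, 1, 0.02, 0.03, 0, 0, 1, 0.02, 0.03, 0, 0])

```text
time_s: 1.53
position: [343.1, 452.4, 231.4]
tcp_rot: [1.0, 0.024, 0.0, -0.0]
force: [-0.1, 0.5, 0.6]
gripper_width: 0.2
finger_force: 0.0
```

Call:
apply_moves(commands=[1, 0.02, 0.03, 0, 0, 1, 0.02, 0.03, 0, 0, 1, 0.02, 0.03, 0, 0, 1, 0.02, 0.03, 0, 0, 1, 0.02, 0.03, 0, 0, 1, 0.02, 0.03, 0, 0, 1, 0.02, 0.03, 0, 0, 1, 0.02, 0.03, 0, 0, 1, 0.015, 0.02, 0, 0, 1, 0, 0, 0, 0])

```text
time_s: 2.37
position: [531.8, 199.0, 231.2]
tcp_rot: [1.0, 0.021, 0.0, 0.0]
force: [0.4, -0.4, -0.3]
gripper_width: -0.0
finger_force: 0.0
```

```bash
python3 - <<'E'
from h import *
o=get_obs();print(o["time_s"],o["position"],R.from_quat(o["tcp_rot"]).as_matrix().round(3),o["force"],o["joint_pos"])
a=snap("wrist","w1.png");b=snap("top","t1.png")
cv2.imwrite("pics/m1.png",np.vstack([cv2.imread("pics/w1.png"),cv2.imread("pics/t1.png")])[:, :][::1])
i=cv2.imread("pics/m1.png");cv2.imwrite("pics/m1.png",cv2.resize(i,(480,600)))
E
```

```text
2.3667 [531.83696677 198.95521835 231.21010739] [[ 0.999  0.043  0.   ]
 [ 0.043 -0.999 -0.001]
 [ 0.     0.001 -1.   ]] [ 0.39042809 -0.42674627 -0.34013986] [ 6.43660364e-01  2.87755482e-01 -1.36117802e-01  8.28502114e-04
 -1.14701755e+00  9.69329375e-01]
```

View pics/m1.png

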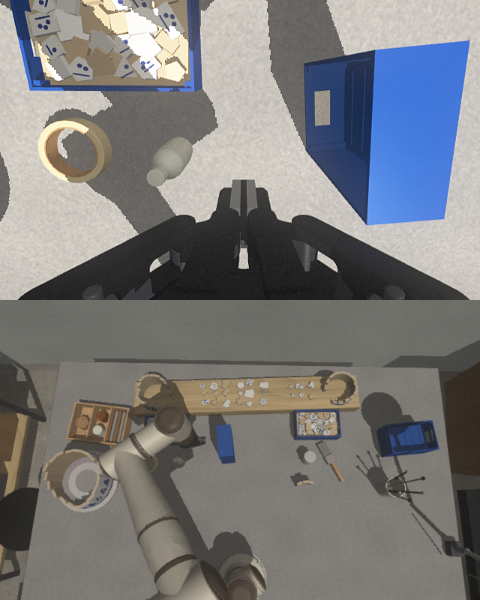

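The wrist view shows the tray standing with its open side towards the gripper. The upper rim edge runs from (500,68) to (491,299) and the foot edge from (405,85) to (408,201), in full-size pixels.

```bash
python3 - <<'E'
from h import *
print([pt("wrist",*p,200) for p in((500,68),(491,299),(625,54),(593,291))],[pt("wrist",*p,0) for p in((405,85),(408,201))])
E
```

```text
[array([620.1, 119. , 200. ]), array([492.8, 100.1, 200. ]), array([629. ,  60.3, 200. ]), array([500.8,  41.3, 200. ])] [array([620. , 119.2,   0. ]), array([492.6, 101.5,   0. ])]
```

Call:
apply_moves(commands=[1, 0.008, 0.02, 0, 0, 1, 0.008, 0.02, 0.015, 0, 1, 0, 0, 0.02, 0, 1, 0, 0, 0.02, 0, 1, 0.001, 0.006, 0, 0, 1, 0.001, 0.006, 0, 0, 1, 0.0005, 0.005, 0, 0, 1, 0, 0, 0, 0])

```text
time_s: 3.13
position: [551.7, 146.1, 178.0]
tcp_rot: [1.0, 0.024, 0.001, -0.0]
force: [-0.6, 0.3, 0.2]
gripper_width: 0.1
finger_force: 0.0
```

Call:
apply_moves(commands=[1, 0.0005, 0.005, 0, 0, 1, 0.0005, 0.005, 0, 0, 1, 0.0005, 0.005, 0, 0, 1, 0.0005, 0.005, 0, 0, 1, 0.0005, 0.005, 0, 0, 1, 0.0005, 0.005, 0, 0, 1, 0.0005, 0.005, 0, 0])

```text
time_s: 3.72
position: [556.1, 110.8, 176.3]
tcp_rot: [1.0, 0.024, 0.0, 0.0]
force: [0.6, 0.8, -0.6]
gripper_width: -0.2
finger_force: 0.0
```

Call:
apply_moves(commands=[1, 0.0005, 0.005, 0, 0, 1, 0.0005, 0.005, 0, 0, 1, 0.0005, 0.005, 0, 0, 1, 0.0005, 0.005, 0, 0, 1, 0.0005, 0.005, 0, 0, 1, 0.0005, 0.005, 0, 0, 1, 0.0005, 0.005, 0, 0])

```text
time_s: 4.3
position: [561.3, 76.1, 176.3]
tcp_rot: [1.0, 0.024, -0.0, 0.0]
force: [-0.3, 0.5, -0.4]
gripper_width: 0.3
finger_force: 0.0
```

Call:
apply_moves(commands=[1, 0.0005, 0.004, 0, 0, 1, 0.0005, 0.004, 0, 0, 1, 0.0005, 0.004, 0, 0, 1, 0.0005, 0.004, 0, 0, 1, 0.0005, 0.004, 0, 0, 1, 0.0005, 0.004, 0, 0, 1, 0.0005, 0.004, 0, 0, 1, 0, 0, 0, 0, 1, 0, 0, 0, 0, 1, 0, 0, 0, 0])

```text
time_s: 5.13
position: [566.1, 48.8, 176.3]
tcp_rot: [1.0, 0.024, 0.0, -0.0]
force: [0.4, 0.8, -1.0]
gripper_width: -0.1
finger_force: 0.0
```

```bash
python3 - <<'E'
from h import *
o=get_obs();print(o["time_s"],o["position"],o["force"])
snap("wrist","w2.png")
E
```

```text
5.1333 [566.05890522  48.78964409 176.3234909 ] [ 0.37536519  0.83100542 -1.02661179]
```

View pics/w2.png

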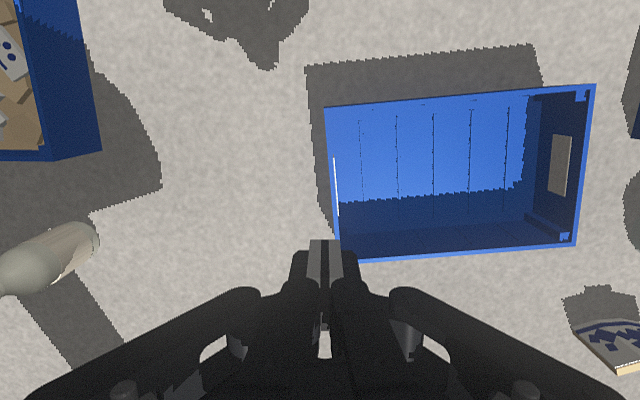

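The tray has fallen onto its base, open side up. Its rim corners are at (324,107), (596,84), (576,245) and (343,262).

```bash
python3 - <<'E'
from h import *
print([pt("wrist",*p,60).tolist() for p in((324,107),(596,84),(576,245),(343,262))])
E
```

```text
[[632.2, 51.3, 60.0], [657.7, -146.8, 60.0], [530.5, -164.7, 60.0], [505.7, 29.2, 60.0]]
```

Call:
apply_moves(commands=[0, -0.022, 0.022, 0, 0, 0, -0.022, 0.022, 0, 0, 0, -0.022, 0.022, 0, 0, 0, -0.022, 0.022, 0, 0, 0, -0.022, 0.022, 0, 0, 0, 0, 0, 0.032, 0, 0, 0, 0, 0.032, 0, 0, 0, 0, 0.032, 0, 0, 0, 0, 0.032, 0, 0, 0, 0, 0.032, 0])

```text
time_s: 6.02
position: [461.8, -66.2, 15.6]
tcp_rot: [1.0, 0.024, 0.001, -0.0]
force: [-0.3, 0.7, -0.3]
gripper_width: 85.2
finger_force: 0.0
```

Call:
apply_moves(commands=[0, 0.008, 0, 0, 0, 0, 0.008, 0, 0, 0, 0, 0.008, 0, 0, 0, 0, 0.008, 0, 0, 0, 0, 0.008, 0, 0, 0, 0, 0.008, 0, 0, 0, 0, 0.008, 0, 0, 0, 0, 0.008, 0, 0, 0, 0, 0.008, 0, 0, 0, 0, 0.008, 0, 0, 0])

```text
time_s: 6.85
position: [541.9, -62.6, 16.4]
tcp_rot: [1.0, 0.024, -0.0, 0.0]
force: [-2.2, 0.1, 1.0]
gripper_width: 85.3
finger_force: 0.8
```

Call:
apply_moves(commands=[0, 0.006, 0, 0, 0, 0, 0.006, 0, 0, 0, 0, 0.006, 0, 0, 0, 0, 0.006, 0, 0, 0, 0, 0.006, 0, 0, 0, 0, 0.004, 0, 0, 0, 0, 0.003, 0, 0, 0, 0, 0.003, 0, 0, 0, 0, 0, 0, 0, 0])

```text
time_s: 7.6
position: [582.1, -60.5, 16.3]
tcp_rot: [1.0, 0.024, 0.001, -0.0]
force: [0.1, -1.0, 0.3]
gripper_width: 85.4
finger_force: 0.0
```

Call:
apply_moves(commands=[0, 0.002, 0, 0, 0, 0, 0.002, 0, 0, 0, 0, 0, 0, 0, 0])

```text
time_s: 7.85
position: [585.7, -60.4, 16.4]
tcp_rot: [1.0, 0.024, 0.0, -0.0]
force: [-0.4, -1.0, 0.3]
gripper_width: 85.6
finger_force: 0.1
```

```bash
python3 - <<'E'
from h import *
print(get_obs()["position"],get_obs()["force"])
i=snap("top","t3.png")
i=cv2.imread("pics/t3.png")
cv2.imwrite("pics/t3c.png",cv2.resize(i[130:255,170:470],None,fx=2.66,fy=2.66,interpolation=cv2.INTER_CUBIC))
E
```

```text
[585.67821422 -60.42271414  16.35458901] [-0.43591181 -0.97747746  0.33120927]
```

View pics/t3c.png

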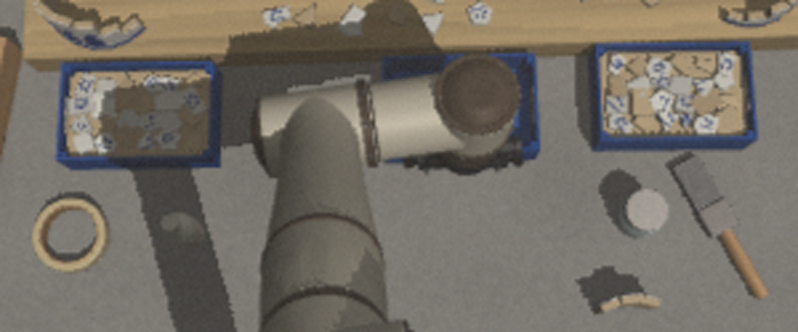

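The tray is now aligned with the riser and almost touching it. Its right end is at x≈537 in the crop, about 70 mm short of the right tray. I'll press on until contact.

Call:
apply_moves(commands=[0, 0.002, 0, 0, 0, 0, 0.002, 0, 0, 0, 0, 0.001, 0, 0, 0, 0, 0, 0, 0, 0])

```text
time_s: 8.23
position: [590.6, -60.2, 16.3]
tcp_rot: [1.0, 0.024, 0.0, 0.0]
force: [-0.3, -0.9, -0.1]
gripper_width: 85.8
finger_force: 0.2
```

Call:
apply_moves(commands=[0, 0.002, 0, 0, 0, 0, 0.001, 0, 0, 0, 0, 0, 0, 0, 0])

```text
time_s: 8.48
position: [593.6, -60.0, 16.3]
tcp_rot: [1.0, 0.024, 0.0, 0.0]
force: [-1.4, -0.8, 0.1]
gripper_width: 85.0
finger_force: 0.2
```

Call:
apply_moves(commands=[0, 0.002, 0, 0, 0, 0, 0.001, 0, 0, 0, 0, 0, 0, 0, 0])

```text
time_s: 8.73
position: [596.7, -59.9, 16.3]
tcp_rot: [1.0, 0.024, 0.0, -0.0]
force: [-0.9, 0.6, -0.6]
gripper_width: 85.3
finger_force: 0.1
```

Call:
apply_moves(commands=[0, 0.002, 0, 0, 0, 0, 0.001, 0, 0, 0, 0, 0, 0, 0, 0])

```text
time_s: 8.98
position: [597.8, -60.0, 16.2]
tcp_rot: [1.0, 0.024, -0.002, 0.0]
force: [-4.8, -0.0, 3.7]
gripper_width: 85.5
finger_force: 2.5
```

Call:
apply_moves(commands=[0, -0.02, 0, 0, 0, 0, -0.02, 0, 0, 0, 1, 0, 0, -0.035, 0, 1, 0, 0, -0.035, 0, 1, 0, 0, -0.035, 0, 1, 0.023, -0.0285, 0, 0, 1, 0.023, -0.0285, 0, 0, 1, 0.023, -0.0285, 0, 0, 1, 0.023, -0.0285, 0, 0, 1, 0.023, -0.0285, 0, 0])

```text
time_s: 9.82
position: [669.2, 87.9, 121.9]
tcp_rot: [1.0, 0.024, 0.001, -0.0]
force: [0.9, -0.2, 0.2]
gripper_width: 0.2
finger_force: 0.0
```

```bash
python3 - <<'E'
from h import *
o=get_obs();print(o["time_s"],o["position"],o["force"])
snap("wrist","w4.png")
E
```

```text
9.8167 [669.18925249  87.89824777 121.94736971] [ 0.87999181 -0.2326057   0.1707786 ]
```

View pics/w4.png

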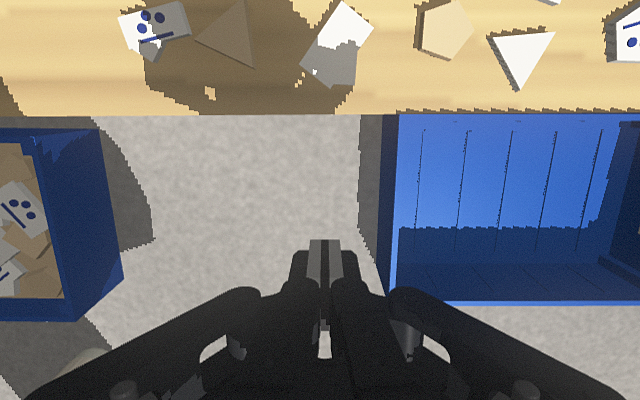

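The tray's long side lies flat along the riser edge (row ~112). Its left-end rim runs from (397,112) to (390,303).

```bash
python3 - <<'E'
from h import *
print([pt("wrist",*p,60).tolist() for p in((397,112),(390,303))],[pt("wrist",*p,55).tolist() for p in((20,117),(330,114),(620,110))])
E
```

```text
[[740.7, 52.6, 60.0], [612.3, 43.3, 60.0]] [[725.9, 280.5, 55.0], [737.4, 92.0, 55.0], [748.7, -82.8, 55.0]]
```

Call:
apply_moves(commands=[1, 0.005, 0, 0.02, 0, 1, 0, 0, 0.03, 0, 1, 0, 0, 0.03, 0, 1, 0, 0, 0.02, 0, 1, 0, 0.008, 0, 0, 1, 0, 0.008, 0, 0, 1, 0, 0.008, 0, 0, 1, 0, 0.008, 0, 0, 1, 0, 0.008, 0, 0, 1, 0, 0.008, 0, 0])

```text
time_s: 10.7
position: [676.0, 37.8, 23.4]
tcp_rot: [1.0, 0.024, 0.002, -0.001]
force: [0.5, 0.9, 0.7]
gripper_width: -0.1
finger_force: 0.8
```

Call:
apply_moves(commands=[1, 0, 0.006, 0, 0, 1, 0, 0.006, 0, 0, 1, 0, 0.006, 0, 0, 1, 0, 0.006, 0, 0, 1, 0, 0.006, 0, 0, 1, 0, 0.005, 0, 0, 1, 0, 0, 0, 0])

```text
time_s: 11.28
position: [677.3, 2.7, 22.3]
tcp_rot: [1.0, 0.024, 0.001, 0.0]
force: [0.7, 0.6, 4.1]
gripper_width: 0.0
finger_force: 2.2
```

```bash
python3 - <<'E'
from h import *
i=snap("top","t5.png");i=cv2.imread("pics/t5.png")
cv2.imwrite("pics/t5c.png",cv2.resize(i[130:205,270:470],None,fx=4,fy=4,interpolation=cv2.INTER_CUBIC))
E
```

```text
(no output)
```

View pics/t5c.png

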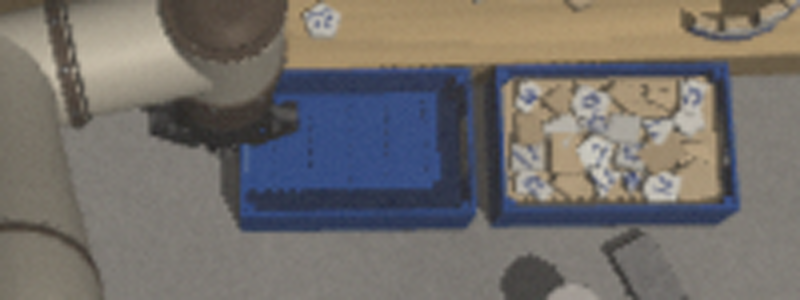

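The tray is still flat against the riser. The gap to the right tray is about 22 crop pixels, or roughly 18 mm.

Call:
apply_moves(commands=[1, 0, 0.004, 0, 0, 1, 0, 0.004, 0, 0, 1, 0, 0.003, 0, 0, 1, 0, 0.002, 0, 0, 1, 0, 0, 0, 0])

```text
time_s: 11.75
position: [677.8, -9.3, 22.2]
tcp_rot: [1.0, 0.024, 0.001, -0.0]
force: [0.1, 2.7, 5.4]
gripper_width: -0.0
finger_force: 4.3
```

Call:
apply_moves(commands=[1, 0, 0.002, 0, 0, 1, 0, 0.001, 0, 0, 1, 0, 0, 0, 0])

```text
time_s: 12.0
position: [677.9, -12.0, 22.2]
tcp_rot: [1.0, 0.024, 0.001, -0.0]
force: [0.4, 3.5, 5.8]
gripper_width: 0.1
finger_force: 4.7
```

Call:
apply_moves(commands=[1, 0, 0.002, 0, 0, 1, 0, 0.001, 0, 0, 1, 0, 0, 0, 0])

```text
time_s: 12.25
position: [678.1, -15.0, 22.3]
tcp_rot: [1.0, 0.024, 0.001, -0.0]
force: [0.1, 3.3, 5.8]
gripper_width: -0.0
finger_force: 4.8
```

Call:
apply_moves(commands=[1, 0, 0.002, 0, 0, 1, 0, 0, 0, 0])

```text
time_s: 12.42
position: [678.2, -17.0, 22.2]
tcp_rot: [1.0, 0.024, 0.001, -0.0]
force: [0.8, 3.1, 4.7]
gripper_width: -0.3
finger_force: 4.7
```

```bash
python3 - <<'E'
from h import *
i=snap("top","t6.png");i=cv2.imread("pics/t6.png")
a=cv2.imread("pics/t5.png")
for r in (152,160,170,178): print(r,"before",a[r,382:400].tolist() if r==160 else a[r,382:400].sum(1).tolist(),"now",i[r,382:400].sum(1).tolist())
E
```

```text
152 before [152, 156, 151, 160, 192, 227, 228, 215, 211, 179, 160, 157, 227, 350, 422, 434, 296, 302] now [187, 196, 203, 164, 163, 150, 163, 160, 152, 153, 222, 213, 240, 354, 422, 437, 298, 302]
160 before [[73, 53, 49], [72, 55, 52], [60, 49, 49], [62, 65, 68], [80, 73, 70], [120, 76, 62], [89, 76, 74], [69, 72, 76], [65, 72, 74], [61, 60, 61], [54, 48, 49], [55, 50, 50], [82, 56, 51], [118, 90, 75], [118, 138, 153], [120, 149, 169], [80, 99, 110], [103, 127, 144]] now [264, 273, 267, 204, 177, 179, 176, 169, 167, 215, 211, 232, 216, 286, 409, 430, 289, 374]
170 before [170, 175, 172, 187, 209, 225, 236, 216, 213, 197, 169, 154, 141, 252, 369, 281, 458, 483] now [263, 263, 259, 203, 167, 188, 166, 169, 174, 185, 212, 257, 202, 250, 367, 276, 467, 484]
178 before [180, 179, 187, 151, 147, 174, 240, 222, 211, 207, 160, 158, 150, 191, 323, 414, 412, 430] now [171, 186, 180, 179, 181, 175, 166, 173, 157, 158, 148, 195, 202, 208, 321, 413, 408, 425]
```

Call:
apply_moves(commands=[1, 0, 0.002, 0, 0, 1, 0, 0, 0, 0])

```text
time_s: 12.63
position: [678.2, -19.0, 22.2]
tcp_rot: [1.0, 0.024, 0.001, -0.0]
force: [-0.4, 3.2, 5.9]
gripper_width: -0.3
finger_force: 4.7
```

Call:
apply_moves(commands=[1, 0, 0.002, 0, 0, 1, 0, 0, 0, 0])

```text
time_s: 12.8
position: [678.3, -19.9, 22.3]
tcp_rot: [1.0, 0.024, 0.001, -0.001]
force: [-0.4, 6.9, 7.1]
gripper_width: -0.1
finger_force: 6.5
```

Contact is felt: the y force jumped to 6.9 N. I'll back off and check from above.

Call:
apply_moves(commands=[1, 0, -0.02, 0, 0, 1, 0, -0.01, 0, 0, 1, 0, 0, -0.04, 0, 1, 0, 0, -0.04, 0, 1, 0, 0, -0.04, 0, 1, -0.02, 0.035, -0.03, 0, 1, -0.02, 0.035, -0.03, 0, 1, -0.02, 0.035, -0.02, 0, 1, -0.02, 0.035, 0, 0, 1, 0, 0, 0, 0])

```text
time_s: 13.63
position: [607.0, -125.1, 210.8]
tcp_rot: [1.0, 0.021, -0.0, 0.0]
force: [0.7, 1.5, -0.5]
gripper_width: -0.0
finger_force: 0.0
```

```bash
python3 - <<'E'
from h import *
o=get_obs();print(o["time_s"],o["position"],o["force"])
snap("wrist","w7.png")
E
```

```text
13.6333 [ 607.03122785 -125.05818887  210.77848343] [ 0.69849603  1.50152505 -0.46736223]
```

View pics/w7.png

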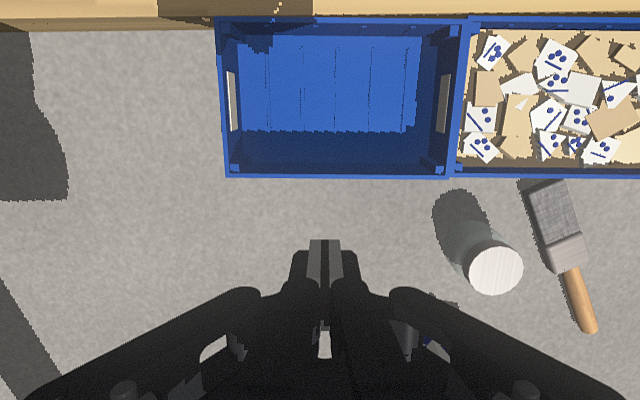

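The tray sits flush against the right tray (seam at x≈462) and along the riser. Now a numeric check of the gap at the riser.

```bash
python3 - <<'E'
from h import *
i=cv2.imread("pics/w7.png").astype(int)
for u in (30,120,205,225,300,330,400,450,480,600):print(u,[tuple(x) for x in i[10:36:2,u].tolist()])
E
```

```text
30 [(135, 184, 216), (133, 182, 211), (133, 183, 214), (135, 184, 218), (101, 142, 164), (85, 114, 131), (84, 114, 131), (92, 124, 147), (88, 120, 138), (87, 123, 143), (83, 115, 132), (144, 155, 162), (159, 165, 172)]
120 [(127, 176, 208), (129, 180, 208), (135, 184, 212), (129, 177, 208), (83, 112, 128), (87, 117, 136), (94, 124, 144), (92, 124, 146), (87, 122, 143), (89, 121, 139), (95, 124, 140), (158, 160, 167), (152, 157, 163)]
205 [(65, 86, 102), (67, 87, 100), (64, 87, 101), (50, 65, 75), (71, 94, 111), (94, 123, 141), (52, 62, 69), (49, 65, 74), (79, 104, 121), (84, 110, 128), (153, 160, 168), (158, 166, 171), (157, 164, 165)]
225 [(72, 97, 109), (73, 94, 108), (70, 95, 110), (85, 55, 49), (97, 62, 50), (98, 62, 46), (81, 49, 41), (93, 59, 40), (88, 51, 35), (91, 58, 43), (94, 57, 44), (101, 63, 43), (58, 40, 36)]
300 [(73, 94, 108), (72, 94, 111), (74, 90, 104), (54, 61, 66), (101, 62, 44), (101, 66, 49), (82, 52, 42), (63, 42, 37), (64, 39, 33), (114, 65, 42), (111, 61, 40), (110, 58, 33), (108, 61, 45)]
330 [(140, 190, 221), (143, 194, 226), (92, 125, 147), (35, 58, 73), 
[... 258 characters left out ...]
, 70, 51), (111, 66, 53), (112, 66, 50), (115, 70, 55), (110, 68, 48), (118, 73, 56)]
450 [(140, 194, 223), (142, 193, 225), (64, 83, 97), (53, 69, 79), (137, 93, 76), (185, 103, 65), (181, 102, 65), (138, 83, 56), (123, 75, 57), (159, 91, 63), (164, 94, 61), (200, 112, 67), (200, 114, 72)]
480 [(147, 202, 228), (122, 168, 195), (39, 55, 70), (174, 102, 71), (184, 104, 63), (190, 109, 70), (164, 96, 67), (173, 99, 65), (154, 88, 60), (63, 35, 29), (176, 232, 255), (71, 99, 116), (88, 108, 123)]
600 [(138, 191, 222), (62, 82, 97), (39, 56, 63), (52, 63, 68), (185, 95, 54), (178, 93, 51), (159, 86, 53), (103, 57, 38), (110, 63, 40), (95, 52, 32), (85, 93, 95), (166, 210, 233), (161, 203, 227)]
```

Call:
apply_moves(commands=[0, -0.025, 0.006, 0, 0, 0, -0.025, 0.005, 0, 0, 0, 0, 0, 0.03, 0, 0, 0, 0, 0.035, 0, 0, 0, 0, 0.035, 0, 0, 0, 0, 0.035, 0, 0, 0, 0, 0.035, 0, 0, 0, 0, 0.025, 0, 0, 0, 0, 0, 0])

```text
time_s: 14.43
position: [555.9, -133.0, 8.0]
tcp_rot: [1.0, 0.023, -0.007, -0.0]
force: [0.1, -0.3, 0.0]
gripper_width: 85.6
finger_force: 0.0
```

Call:
apply_moves(commands=[0, 0.008, 0, 0, 0, 0, 0.008, 0, 0, 0, 0, 0.008, 0, 0, 0, 0, 0.006, 0, 0, 0, 0, 0.004, 0, 0, 0, 0, 0.003, 0, 0, 0, 0, 0, 0, 0, 0])

```text
time_s: 15.02
position: [598.7, -131.9, 15.1]
tcp_rot: [1.0, 0.024, 0.001, -0.0]
force: [0.1, 0.4, -0.9]
gripper_width: 85.2
finger_force: 0.0
```

Call:
apply_moves(commands=[0, 0.002, 0, 0, 0, 0, 0.001, 0, 0, 0, 0, 0, 0, 0, 0])

```text
time_s: 15.27
position: [600.3, -131.8, 14.6]
tcp_rot: [1.0, 0.024, -0.001, -0.0]
force: [-1.9, 0.5, 1.3]
gripper_width: 85.6
finger_force: 0.9
```

Call:
apply_moves(commands=[0, 0.002, 0, 0, 0, 0, 0, 0, 0, 0])

```text
time_s: 15.43
position: [600.4, -131.9, 14.4]
tcp_rot: [1.0, 0.023, -0.003, -0.0]
force: [-6.5, -0.5, 3.7]
gripper_width: 85.3
finger_force: 2.9
```

Call:
apply_moves(commands=[0, 0.002, 0, 0, 0, 0, 0, 0, 0, 0])

```text
time_s: 15.6
position: [600.5, -132.0, 14.1]
tcp_rot: [1.0, 0.022, -0.005, -0.0]
force: [-9.0, 0.2, 6.6]
gripper_width: 85.4
finger_force: 4.7
```

Call:
apply_moves(commands=[0, -0.02, 0, 0, 0, 1, -0.02, 0, 0, 0, 1, 0, 0.03, 0, 0, 1, 0, 0.038, 0, 0, 1, 0, 0, -0.005, 0, 1, 0, 0, 0, 0, 1, 0.008, 0, 0, 0, 1, 0.008, 0, 0, 0, 1, 0.008, 0, 0, 0, 1, 0.006, 0, 0, 0])

```text
time_s: 16.43
position: [599.9, -198.9, 19.5]
tcp_rot: [1.0, 0.025, 0.0, 0.0]
force: [-0.8, -0.1, 0.4]
gripper_width: -0.2
finger_force: 0.0
```

Call:
apply_moves(commands=[1, 0.003, 0, 0, 0, 1, 0.003, 0, 0, 0, 1, 0, 0, 0, 0])

```text
time_s: 16.68
position: [604.1, -199.2, 19.1]
tcp_rot: [1.0, 0.024, -0.001, -0.0]
force: [-0.8, 0.3, -0.1]
gripper_width: -0.2
finger_force: 0.0
```

Call:
apply_moves(commands=[1, 0.002, 0, 0, 0, 1, 0.001, 0, 0, 0, 1, 0, 0, 0, 0])

```text
time_s: 16.93
position: [604.6, -199.4, 18.9]
tcp_rot: [1.0, 0.023, -0.003, -0.0]
force: [-5.1, 0.5, 2.1]
gripper_width: -0.3
finger_force: 0.0
```

Call:
apply_moves(commands=[1, -0.02, 0, 0, 0, 1, -0.02, 0, 0, 0, 1, 0, -0.02, -0.035, 0, 1, 0, -0.02, -0.035, 0, 1, 0, -0.02, -0.035, 0, 1, 0.015, -0.01, -0.035, 0, 1, 0.015, 0, -0.03, 0, 1, 0.02, 0, -0.02, 0, 1, 0.02, 0, 0, 0, 1, 0, 0, 0, 0])

```text
time_s: 17.77
position: [637.9, -127.8, 211.6]
tcp_rot: [1.0, 0.024, 0.004, 0.0]
force: [0.2, 0.2, -0.2]
gripper_width: -0.3
finger_force: 0.0
```

```bash
python3 - <<'E'
from h import *
o=get_obs();print(o["time_s"],o["position"],o["force"])
snap("wrist","w8.png")
i=cv2.imread("pics/w8.png");cv2.imwrite("pics/w8c.png",cv2.resize(i[0:220],(800,275)))
E
```

```text
17.7667 [ 637.91483968 -127.82950823  211.61927096] [ 0.23063922  0.23207474 -0.24627664]
```

View pics/w8c.png

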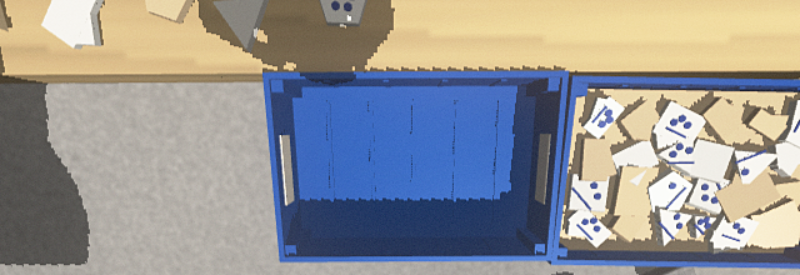

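The tray lies flat along the riser over its whole length, and its right end meets the right tray (seam at x≈560). The robot is clear of everything.

```bash
python3 -c "
from workcell import *
print(close_job())"
```

```text
the job is handed in; nothing more can be done
None
```

I tipped the tray onto its base and pushed it into place against the riser and the right-hand tray, as the last wrist picture shows, then handed the job in at about 18 s; no verdict came back.

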